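# Prove the stop, then hold the bearing probe centred in its guide

## Task

Get the crankcase gauging fixture ready for a main-bearing reading: first prove its red mushroom stop by pressing it fully down, let it spring back, then twist its head clockwise (seen from above) as far as it goes to reset it. Then take the orange-handled probe out of the rack by its handle, lower it upright through the brass guide hole without ever touching the guide or the fixture, and stop with the red band on its rod level with the top of the guide. Finish still holding it there, still and centred in the hole, without letting go; leave the other probes and everything lying on the bench where they are.

Things in the scene. Friction and masses are not known exactly. Their poses are not given: they have to be found in the camera images.
- stop_box: Yellow box 100 x 80 x 50 mm (x, y, z), fixed to the bench, carrying the red mushroom stop upright in the middle of its top. Origin: centre of its underside on the bench, z up.
- stop_top (a point): Centre of the flat top of the red mushroom head, above the stop box's origin, 93 mm above the bench when up (moves with the head). The head is round, 40 mm in diameter, 18 mm thick, on a black neck 22 mm in diameter; below it a black collar 50 mm in diameter has its top 54 mm above the bench. Gripped across its diameter in any direction, it can be turned.
- stop_press (a joint): How far the mushroom is pushed straight down (m): 0 up, 0.006 fully down at a hard stop. A spring lifts it again when let go; it takes about 2 N to start and 6 N to push fully down. It does not latch.
- stop_twist (a joint): Twist of the mushroom head about its upright axis (rad): grows clockwise seen from above, from 0 to a hard stop at 1.05 (reset). It starts between 0 and 0.12, turns with light friction (about 0.05 N m) and stays where it is left. It can be turned with the head up.
- rack: Grey probe rack, block 200 x 50 x 50 mm, fixed to the bench, with three upright round holes 15 mm wide and 40 mm deep (floor 10 mm above the bench) in a row along its own x axis, 70 mm apart. Each holds one probe, standing upright; the order varies. Origin: centre of its underside, z up.
- probe: The probe to use: a loose steel rod 12 mm in diameter with an orange round handle; about 0.14 kg. Origin: centre of the rod's flat lower tip; z runs up along the rod. The rod is bare from 0 to 95 mm, the handle (22 mm in diameter) runs from 95 to 150 mm above the tip, which is the top end. It stands in the rack with its tip 10 mm above the bench.
- probe_band (a point): Centre of the red band (12 mm tall) on the orange-handled probe's rod, on the rod's axis 60 mm above the tip.
- gauge: Fixed crankcase gauging fixture: base plate 240 x 210 mm, aluminium case walls up to 48 mm, and across the middle a blue bridge along its own y (40 mm wide, 210 mm long, top 98 mm above the bench) with a brass guide block 50 x 50 mm, from 80 to 100 mm. Under the hole, same axis: the main bearing ring, bore 48 mm, top 48 mm above the bench. Origin: centre of the underside, below the hole, z up.
- guide_mouth (a point): Centre of the mouth of the brass guide hole, in the guide block's top face 100 mm above the bench. The hole is upright, 24 mm in diameter and 20 mm deep, open at both ends.
- probe_black: Bystander: same shape as the probe but with a black handle and no red band; origin at its tip. Stands in the rack.
- probe_blue: Bystander: same shape as the probe but with a blue handle and no red band; origin at its tip. Stands in the rack.
- gear: Bystander: steel gear lying flat, 64 mm in diameter, 14 mm thick; origin: centre of its underside.
- bearing: Bystander: steel bearing ring lying flat, 52 mm in diameter, 15 mm thick; origin: centre of its underside.
- spanner: Bystander: steel spanner about 170 mm long lying on the bench near the far edge.
- screwdriver: Bystander: screwdriver about 190 mm long lying on the bench near the far edge.
- spray_can: Bystander: spray can 56 mm in diameter, 160 mm tall, standing at the left; origin: centre of its underside.
Not all that is in view belongs to the job. What is shaped like the probe but purple or turquoise is not meant. Of the things that look like the stop_box, the middle-sized one is meant.

How it is judged:
By the outcome, as a careful person would: the job done as asked, in the order asked, and still so for the second after the job is handed in, while the arm keeps its last pose, push and grip.
It also fails if it takes over 67 s, if anything falls off the work surface, if the arm or the gripper's body presses on something with over 40 N, if the wrist force passes 120 N, or if a joint passes its speed limit or range.

## Robot

A 6-joint arm with a two-finger parallel gripper is mounted at the origin on the work surface. World frame = base frame: x ahead of the robot, y to its left, z up, the work surface at z = 0. Lengths are in m, angles in rad, forces in N, time in s.
With the tool pointing down it reaches from about 0.4 to 0.825 m from the base axis. Payload 7 kg.
Tool frame: the origin (TCP) lies between the finger pads; the fingertips stand 19 mm ahead of it and the grasp point (between the pads) is the TCP; y points along the fingers, x is the direction in which the jaws open and shut, and the axes are right-handed (so a half turn about y gives the same grasp; the last joint's range is limited). The gripper opens to 88 mm and grips with 3 to 60 N. Pads are 19 mm wide; open, the fingers measure 130 mm over their backs; the gripper's body (78 mm by 193 mm) begins 47 mm behind the grasp point.
Start: joints at [1.597, 0.359, 0.012, 0, -1.224, -0.288], TCP at [0.175, 0.652, 0.246] pointing down, gripper open.
Joint ranges: [-3.07, 3.07], [-1.43, 2.12], [-1.02, 1.25], [-3.03, 1.67], [-3.05, -0], [-3.03, 3.03]. Speed limits (rad/s): [2.39, 2.39, 3.01, 3.14, 3.14, 3.14].

## Interface

Orientations are given as a unit quaternion [x, y, z, w].
In Python, from plant import goto, move_straight, move_j, command_gripper, hold, ik, camera, camera_model, IKError, job_done, current_time, current_joints, current_joint_vel, current_tau, current_tool_pos, current_tcp_rot, current_ft_force, current_wrist_torque, current_width gives the robot as it stands. Calls block until the motion is done:
- goto(position, orientation): joint-space move of the TCP to a pose.
- move_straight(position, ori=None, v=0.15, f_stop=None): straight line of the TCP; ori=None keeps the orientation; v is the mean speed in m/s. With f_stop (N) it stops when the force on the tool has changed by that much, and returns True; else False.
- move_j(angles): joint-space move.
- command_gripper(opening): opening from 0.0 (shut) to 1.0 (fully open); the grip force is fixed at half the most; returns when the fingers have stopped.
- hold(seconds).
- ik(position, orientation): joint angles nearest the present ones, or None.
- camera(name): name is "scene" or "top" or "wrist"; returns the picture (420x560x3 uint8, red, green, blue); there is no depth.
- camera_model(name): a dict with "mtx" (3x3 intrinsics, pixels), "eye" and "orientation" of the camera in the world. Camera axes: x right, y down, z forward; pixel columns grow to the right and rows downward; lengths in m; the calibration is good to about 2 mm. A picture is of the moment at which its call begins: read the wrist's pose just before it. camera_model takes no time and is no camera call; for the wrist camera it gives the pose at the moment of the call.
A pose or a line that the arm cannot do raises IKError and nothing moves.
- job_done(): hands the job in, once; it reports no verdict.
Readings, each from a call of its own:
- current_time(): time.
- current_joints(): joint angles.
- current_joint_vel(): joint speeds.
- current_tau(): joint torques, N m.
- current_tool_pos(): TCP position.
- current_tcp_rot(): TCP orientation.
- current_ft_force(): force on the tool from outside, world axes, zero at the start.
- current_wrist_torque(): the same for the moment, N m.
- current_width(): opening from 0.0 (shut) to 1.0 (fully open).
Only numpy, scipy, OpenCV 4.12 (cv2) and the standard library are available. Lean on these libraries where they do the work, as an engineer would, in place of code of your own. Each camera call takes 0.05 s, during which the arm holds its last target. There are 200 camera calls.

## Working session

There is one attempt and no reset: what is moved stays moved. The work goes in short steps, each a Python script; the robot and the scene stay as the last script left them, time stands still between calls to the robot, and variables do not carry over. Pictures are saved under pics/ and viewed, about 8 in all and at most 12, crops included, and the job is handed in when it is done.

```bash
mkdir -p pics; ls
python3 - <<'E'
from plant import *
import cv2, numpy as np
for n in ["scene","top"]:
    im=camera(n); cv2.imwrite(f"pics/{n}0.png",cv2.cvtColor(im,cv2.COLOR_RGB2BGR))
    m=camera_model(n); print(n,m)
print(current_tcp_rot(),current_time())
E
```

```text
pics
scene {'mtx': array([[524.74287106,   0.        , 286.11089082],
       [  0.        , 524.74287106, 208.81544767],
       [  0.        ,   0.        ,   1.        ]]), 'eye': array([1.51559534, 0.35485248, 0.82436162]), 'orientation': array([ 0.51712788,  0.72304239, -0.37405274, -0.26433502])}
top {'mtx': array([[430.75370991,   0.        , 281.26553116],
       [  0.        , 430.75370991, 215.27503869],
       [  0.        ,   0.        ,   1.        ]]), 'eye': array([0.41559367, 0.01905765, 1.12293635]), 'orientation': array([ 0.71407188, -0.69727174,  0.04951059, -0.03823828])}
[ 0.43082138 -0.56064689  0.56134937 -0.43006381] 0.1
```

View pics/scene0.png

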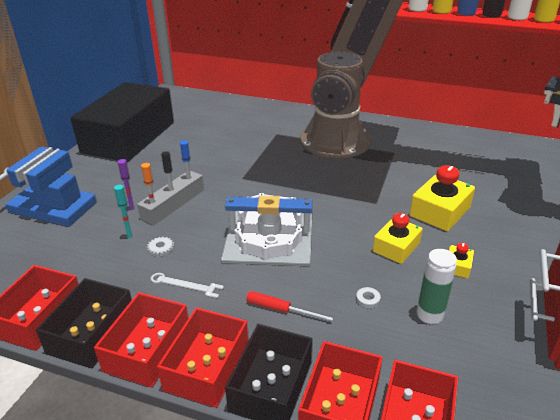

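View pics/top0.png

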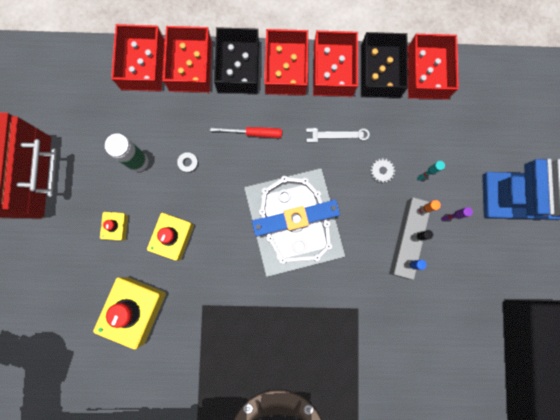

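The views show the meant (middle) stop at about (167,237) in the top image, and the small and large look-alikes at (110,226) and (120,315). The guide hole is at about (296,218), and the orange handle at (432,206) at the rack's far end. Turquoise (438,167) and purple (462,212) decoys stand nearby. Next I'll measure them by segmenting and triangulating.

```bash
cat > h.py <<'E'
from plant import *
import cv2, numpy as np
from scipy.spatial.transform import Rotation as R
def save(n,im): cv2.imwrite(f"pics/{n}.png",cv2.cvtColor(im,cv2.COLOR_RGB2BGR))
def ray(m,uv):
    d=R.from_quat(m["orientation"]).apply(np.linalg.inv(m["mtx"])@[uv[0],uv[1],1]); return m["eye"],d/np.linalg.norm(d)
def atz(m,uv,z):
    e,d=ray(m,uv); return e+d*(z-e[2])/d[2]
def proj(m,p):
    c=m["mtx"]@R.from_quat(m["orientation"]).inv().apply(np.asarray(p)-m["eye"]); return c[:2]/c[2]
def tri(*mu):
    A=0;b=0;
    for m,uv in mu:
        e,d=ray(m,uv);P=np.eye(3)-np.outer(d,d);A=A+P;b=b+P@e
    return np.linalg.solve(A,b)
def blobs(im,lo,hi,roi=None,amin=15):
    hsv=cv2.cvtColor(im,cv2.COLOR_RGB2HSV); k=cv2.inRange(hsv,np.array(lo),np.array(hi))
    if roi: z=np.zeros_like(k);x0,y0,x1,y1=roi;z[y0:y1,x0:x1]=k[y0:y1,x0:x1];k=z
    n,l,s,c=cv2.connectedComponentsWithStats(k)
    return [(c[i].round(1),s[i][:5],(l==i)) for i in range(1,n) if s[i][4]>=amin]
E
python3 - <<'E'
from h import *
T=cv2.cvtColor(cv2.imread("pics/top0.png"),cv2.COLOR_BGR2RGB);S=cv2.cvtColor(cv2.imread("pics/scene0.png"),cv2.COLOR_BGR2RGB)
mt,ms=camera_model("top"),camera_model("scene")
for nm,im,roi in [("top",T,(90,130,480,350)),("scene",S,(100,130,480,290))]:
    print(nm)
    for k,lo,hi in [("red",(0,150,60),(6,255,255)),("orange",(7,150,120),(19,255,255)),("yellow",(22,120,80),(34,255,255)),("purp",(130,80,40),(160,255,255)),("turq",(82,100,60),(97,255,255)),("blue",(100,150,60),(125,255,255))]:
        for c,s,l in blobs(im,lo,hi,roi):
            r=cv2.minAreaRect(np.argwhere(l)[:,::-1].astype(np.float32)); print(k,c,s,[np.round(x,1) for x in r])
# rectified-scale crops
a=cv2.resize(T[170:270,240:350],None,fx=3.6,fy=3.6,interpolation=cv2.INTER_CUBIC);b=cv2.resize(T[150:290,375:485],None,fx=3.6,fy=3.6,interpolation=cv2.INTER_CUBIC)
c=np.zeros((504,792,3),np.uint8);c[:a.shape[0],:396]=a;c[:b.shape[0],396:]=b;save("crop1",c)
E
```

```text
top
red [264.7 132.9] [246 130  36   8 238] [array([263.5, 133.5]), array([ 7., 35.]), np.float64(90.0)]
red [109.3 224.5] [104 221  11  10  63] [array([109. , 225.5]), array([ 9., 10.]), np.float64(90.0)]
red [166.1 234.6] [158 228  16  16 166] [array([165.5, 235.5]), array([15., 15.]), np.float64(90.0)]
red [119.6 314.2] [106 303  26  24 430] [array([118.5, 314.5]), array([23., 25.]), np.float64(90.0)]
orange [432.5 205.5] [425 200  15  11 114] [array([432.2, 205.9]), array([ 8.9, 14.8]), np.float64(63.4)]
orange [105.8 222.3] [103 220  10   9  17] [array([106.3, 222.3]), array([ 4.9, 11.3]), np.float64(45.0)]
orange [109.7 308.3] [106 303  11  13  16] [array([109.9, 308.1]), array([ 2.8, 15.6]), np.float64(39.8)]
yellow [295.8 217.7] [285 207  23  22 243] [array([295.9, 217.6]), array([18.7, 18.9]), np.float64(76.0)]
yellow [114.5 226.1] [100 212  28  29 564] [array([113.6, 226. ]), array([25.6, 28. ]), np.float64(6.3)]
yellow [170.9 236.8] [ 147  213   47   48 1147] [array([170. , 236.6]), array([35.6, 41.3]), np.float64(20.9)]
yellow [131.2 311.8] [  93  278   72   72 2521] [arr
[... 1749 characters left out ...]
158  13  32 217] [array([124.5, 173.5]), array([31.3,  9. ]), np.float64(77.0)]
purp [130.  201.3] [127 193   7  17  70] [array([130. , 201.1]), array([16.3,  4.3]), np.float64(80.5)]
turq [120.7 198.3] [114 185  13  32 241] [array([120.9, 200.4]), array([32.1,  9.4]), np.float64(79.4)]
turq [127.7 229.2] [124 221   8  17  76] [array([127.6, 229.2]), array([16.3,  4.5]), np.float64(77.9)]
blue [184.4 149.2] [180 141   9  18 124] [array([184.2, 149.4]), array([17.4,  7.2]), np.float64(84.3)]
blue [242.9 202.1] [226 197  32  11 238] [array([241.5, 201.9]), array([30.9,  9.2]), np.float64(1.9)]
blue [294.1 203.7] [279 199  33  10 248] [array([295. , 203.5]), array([ 9., 32.]), np.float64(90.0)]
```

View pics/crop1.png

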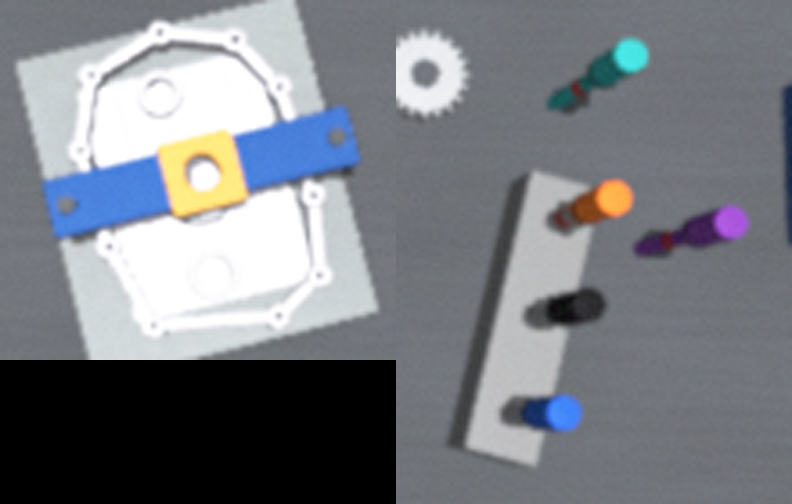

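The crop shows the guide hole centred on its brass block, bridge yaw about 15° in the picture. The orange handle top is at crop (615,198), black at (587,305), blue at (564,413), purple at (732,222) and turquoise at (631,56).

Run:
```python
from h import *
mt,ms=camera_model("top"),camera_model("scene")
f=lambda x,y:((x-396+.5)/3.6-.5+375,(y+.5)/3.6-.5+150)
for n,p in dict(or_=(615,198),black=(587,305),blue=(564,413),pur=(732,222),turq=(631,56)).items(): print(n,f(*p),atz(mt,f(*p),.16).round(4))
print("stop",atz(mt,(165.5,235.5),.09),tri((mt,(165.5,235.5)),(ms,(400.3,220))))
print("small",tri((mt,(109,225.5)),(ms,(462.3,248))),"big",tri((mt,(118.8,314.5)),(ms,(447.5,174))))
print("guide",atz(mt,(295.9,217.6),.1),tri((mt,(295.9,217.6)),(ms,(268,201))))
print("pur tri",tri((mt,f(732,222)),(ms,(122.5,163))),"turq",tri((mt,f(631,56)),(ms,(119.5,189))),"or",tri((mt,f(615,198)),(ms,(146,167))))
r=R.from_quat(current_tcp_rot()).as_matrix();print(r.round(3))
mw=camera_model("wrist");print(mw['mtx'],r.T@(mw['eye']-current_tool_pos()),(R.from_matrix(r).inv()*R.from_quat(mw['orientation'])).as_matrix().round(3))
```

```text
or_ (435.47222222222223, 204.63888888888889) [ 0.5691 -0.3451  0.16  ]
black (427.69444444444446, 234.36111111111111) [ 0.5008 -0.3259  0.16  ]
blue (421.30555555555554, 264.3611111111111) [ 0.4333 -0.3103  0.16  ]
pur (467.97222222222223, 211.30555555555554) [ 0.5556 -0.4191  0.16  ]
turq (439.9166666666667, 165.19444444444446) [ 0.6612 -0.3574  0.16  ]
stop [0.48909782 0.27974751 0.09      ] [0.48949004 0.2824888  0.08220028]
small [0.51292644 0.43039409 0.05417764] big [0.30487137 0.36884923 0.11843844]
guide [ 0.53873862 -0.03097157  0.1       ] [ 0.53880542 -0.03116528  0.09998893]
pur tri [ 0.55672292 -0.42334869  0.14436542] turq [ 0.66393052 -0.36090473  0.14464334] or [ 0.5690224  -0.34494049  0.15415707]
[[-0.259 -0.     0.966]
 [-0.966 -0.001 -0.259]
 [ 0.001 -1.     0.   ]]
[[300.03343702   0.         279.04208728]
 [  0.         300.03343702 213.31899574]
 [  0.           0.           1.        ]] [-0.00034718 -0.13924109  0.07614907] [[ 1.     0.001 -0.002]
 [ 0.002 -0.281  0.96 ]
 [ 0.    -0.96  -0.281]]
```

```bash
cat >> h.py <<'E'
def Q(a): # tool down, jaw axis at world yaw a (deg)
    a=np.radians(a);x=np.array([np.cos(a),np.sin(a),0]);y=np.array([0,0,-1.]);return R.from_matrix(np.c_[x,y,np.cross(x,y)]).as_quat()
E
python3 - <<'E'
from h import *
for n,p in [("stop",(.489,.281,.085)),("probe",(.569,-.345,.145)),("guide",(.5388,-.031,.175))]:
    for a in range(-180,180,15):
        q=ik(p,Q(a))
        if q is not None: print(n,a,np.round(q,2))
E
```

```text
stop -180 [ 0.87  0.33 -0.44  0.   -0.8  -0.87]
stop -165 [ 0.87  0.33 -0.44  0.   -0.8  -0.61]
stop -150 [ 0.87  0.33 -0.44  0.   -0.8  -0.34]
stop -135 [ 0.87  0.33 -0.44  0.   -0.8  -0.08]
stop -120 [ 0.87  0.33 -0.44  0.   -0.8   0.18]
stop -105 [ 0.87  0.33 -0.44  0.   -0.8   0.44]
stop -90 [ 0.87  0.33 -0.44  0.   -0.8   0.7 ]
stop -75 [ 0.87  0.33 -0.44  0.   -0.8   0.96]
stop -60 [ 0.87  0.33 -0.44  0.   -0.8   1.23]
stop -45 [ 0.87  0.33 -0.44  0.   -0.8   1.49]
stop -30 [ 0.87  0.33 -0.44  0.   -0.8   1.75]
stop -15 [ 0.87  0.33 -0.44  0.   -0.8   2.01]
stop 0 [ 0.87  0.33 -0.44  0.   -0.8   2.27]
stop 15 [ 0.87  0.33 -0.44  0.   -0.8   2.53]
stop 30 [ 0.87  0.33 -0.44  0.   -0.8   2.8 ]
stop 60 [ 0.87  0.33 -0.44 -0.   -0.8  -2.96]
stop 75 [ 0.87  0.33 -0.44  0.   -0.8  -2.7 ]
stop 90 [ 0.87  0.33 -0.44  0.   -0.8  -2.44]
stop 105 [ 0.87  0.33 -0.44  0.   -0.8  -2.18]
stop 120 [ 0.87  0.33 -0.44  0.   -0.8  -1.92]
stop 135 [ 0.87  0.33 -0.44  0.   -0.8  -1.65]
stop 150 [ 0.87  0.33 -0.44  0.   -0.8  -1.39]
stop 165 [ 0.87  0.33 -0.44  0.   -0.8  -1.13]
probe -180 [-0.25  0
[... 1484 characters left out ...]
0.31  0.2  -0.39  0.   -0.99  1.79]
guide -45 [ 0.31  0.2  -0.39  0.   -0.99  2.05]
guide -30 [ 0.31  0.2  -0.39  0.   -0.99  2.31]
guide -15 [ 0.31  0.2  -0.39  0.   -0.99  2.57]
guide 0 [ 0.31  0.2  -0.39  0.   -0.99  2.84]
guide 30 [ 0.31  0.2  -0.39  0.   -0.99 -2.92]
guide 45 [ 0.31  0.2  -0.39  0.   -0.99 -2.66]
guide 60 [ 0.31  0.2  -0.39 -0.   -0.99 -2.4 ]
guide 75 [ 0.31  0.2  -0.39  0.   -0.99 -2.14]
guide 90 [ 0.31  0.2  -0.39  0.   -0.99 -1.88]
guide 105 [ 0.31  0.2  -0.39  0.   -0.99 -1.61]
guide 120 [ 0.31  0.2  -0.39  0.   -0.99 -1.35]
guide 135 [ 0.31  0.2  -0.39  0.   -0.99 -1.09]
guide 150 [ 0.31  0.2  -0.39  0.   -0.99 -0.83]
guide 165 [ 0.31  0.2  -0.39  0.   -0.99 -0.57]
```

Run:
```python
from h import *
mt=camera_model("top");print("can",atz(mt,(135,160),0))
goto([.489,.281,.18],Q(-105)); command_gripper(0.0)
hold(.2);m=camera_model("wrist");im=camera("wrist");save("w1",im)
for c,s,l in blobs(im,(0,150,50),(8,255,255),None,100):
    pts=np.argwhere(l)[:,::-1].astype(np.float32); (cc,r)=cv2.minEnclosingCircle(pts); print(c,s,cc,r,atz(m,cc,.093),atz(m,c,.093))
print("expect",proj(m,(.489,.281,.093)),300*.02/(m['eye'][2]-.093),current_time(),current_width(),current_ft_force())
```

```text
can [0.69411353 0.39422738 0.        ]
[277.7 220.6] [ 254  198   48   47 1637] (277.7938232421875, 221.10308837890625) 23.99541473388672 [0.49289074 0.28173176 0.093     ] [0.49331348 0.28169494 0.093     ]
[114.4 227.6] [100 214  30  28 564] (114.5, 229.0) 15.207006454467773 [0.52015381 0.40944651 0.093     ] [0.52126861 0.40904232 0.093     ]
expect [279.95379155 225.38060298] 26.519195851264737 3.5583 0.0010013714683557 [ 0.32438774 -0.65097912 -0.26353949]
```

View pics/w1.png

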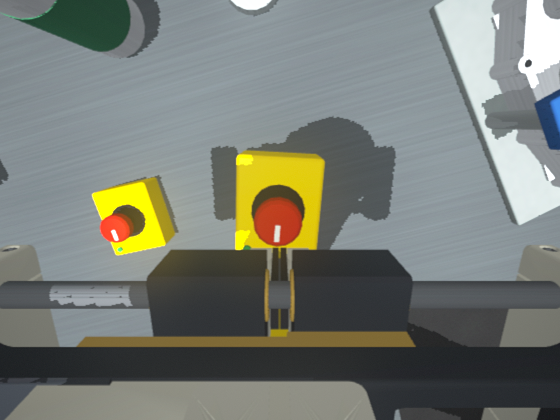

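The wrist view shows the head at (278,221) and its yellow box at about 90 px across, which fits 80 mm at that height. The small decoy is at (115,228). The position estimates agree within 3 mm, so I'll press.

Run:
```python
from h import *
P=[.4905,.2815]
move_straight(P+[.118],v=.12); hold(.2); print(current_ft_force())
r=move_straight(P+[.108],v=.03,f_stop=4); print(r,current_tool_pos(),current_ft_force())
r=move_straight(P+[.099],v=.02,f_stop=14); print(r,current_tool_pos(),current_ft_force()); hold(.3); print(current_tool_pos(),current_ft_force(),current_time())
```

```text
[ 0.03859986 -0.40005082 -0.09764689]
False [0.49088083 0.2818923  0.10833814] [0.83704963 0.37586389 3.67096718]
True [0.49108676 0.28197704 0.10623843] [-3.82905551 -0.15347474  9.36187646]
[0.49108562 0.28200281 0.10623445] [-3.64460618 -0.11425598  9.45066755] 5.5083
```

Run:
```python
from h import *
P=[.4905,.2815]
r=move_straight(P+[.1035],v=.02,f_stop=8); print(r,current_tool_pos(),current_ft_force()); hold(.2)
move_straight(P+[.14],v=.1); command_gripper(.72); move_straight(P+[.084],v=.1)
command_gripper(0); hold(.2); print("w",current_width(),current_tool_pos(),current_ft_force(),current_wrist_torque())
q=np.array(current_joints()); t0=current_wrist_torque()[2]
for i in range(1,13):
    q2=q.copy(); q2[5]-=.1*i; move_j(q2); t=current_wrist_torque()[2]-t0
    print(i,round(current_joints()[5]-q[5],3),np.round(t,3),round(current_time(),2))
    if i>8 and abs(t)>.35: break
```

```text
True [0.49104884 0.28195943 0.10623175] [-3.80613659e+00 -5.88159209e-03  9.30540820e+00]
w 0.4464864342766331 [0.49072418 0.28183082 0.08418874] [-0.21671678  1.41005061  1.22313224] [0.61391176 0.06593226 0.00558609]
1 -0.098 -0.03 9.23
2 -0.196 -0.067 9.48
3 -0.295 -0.065 9.73
4 -0.394 -0.072 9.98
5 -0.494 -0.064 10.23
6 -0.594 -0.079 10.48
7 -0.694 -0.066 10.73
8 -0.794 -0.022 10.98
9 -0.894 -0.045 11.23
10 -0.994 -0.025 11.48
11 -1.093 0.696 11.73
```

Run:
```python
from h import *
P=[.4905,.2815]
command_gripper(.72); move_straight(P+[.18],v=.15)
ms=[];ims=[]
def shot(n):
    hold(.15);m=camera_model("wrist");im=camera("wrist");np.savez(f"pics/{n}.npz",im=im,**m);save(n,im);return im
a=shot("w2")
goto([.5388,-.031,.25],Q(-105)); b=shot("w3")
goto([.569,-.345,.25],Q(-104.4)); command_gripper(.45); c=shot("w4")
out=np.zeros((600,800,3),np.uint8)
out[:300,:400]=cv2.resize(a,(400,300));out[:300,400:]=cv2.resize(b,(400,300));out[300:,:400]=cv2.resize(c,(400,300));save("c2",out)
m=camera_model("wrist");print("orange exp",proj(m,(.569,-.345,.16)),current_time(),current_ft_force())
for c_,s,l in blobs(c,(5,120,80),(19,255,255),None,60):
    pts=np.argwhere(l)[:,::-1].astype(np.float32); (cc,r)=cv2.minEnclosingCircle(pts); print("or",c_,s,cc,r,atz(m,c_,.16))
d=np.load("pics/w3.npz");print("hole exp",proj(d,(.5388,-.031,.1)))
for c_,s,l in blobs(b,(15,100,80),(34,255,255),None,100):
    r=cv2.minAreaRect(np.argwhere(l)[:,::-1].astype(np.float32));print("brass",c_,s,r,atz(d,r[0],.1))
```

```text
orange exp [279.84826402 224.18742809] 17.1083 [-0.54091512  0.08587934 -0.14918991]
or [279.1 217.7] [267 198  25  39 800] (278.5, 217.0) 19.52572250366211 [ 0.57443877 -0.34577413  0.16      ]
hole exp [280.4543348  205.08671653]
brass [278.4 203.3] [ 246  172   66   64 1802] ((278.6231384277344, 204.27447509765625), (48.04560089111328, 49.73427963256836), 60.64224624633789) [ 0.54007666 -0.0294544   0.1       ]
brass [ 58.8 250.3] [ 34 242  68  26 813] ((66.703369140625, 246.9886474609375), (23.580202102661133, 64.91143035888672), 72.75853729248047) [0.55254016 0.19510972 0.1       ]
brass [156.8 295. ] [148 269  23  53 609] ((158.3814239501953, 294.8917236328125), (20.260189056396484, 52.81776809692383), 5.5275397300720215) [0.47523677 0.12370714 0.1       ]
brass [401.4 295.3] [388 269  23  53 607] ((399.7434997558594, 294.9302978515625), (52.706382751464844, 20.410499572753906), 84.64418029785156) [ 0.40750116 -0.13060278  0.1       ]
brass [383.7 340.4] [ 202  332  338   15 3932] ((370.5, 339.0), (337.0, 14.0), 0.0) [ 0.35933069 -0.08982262  0.1       ]
```

View pics/c2.png

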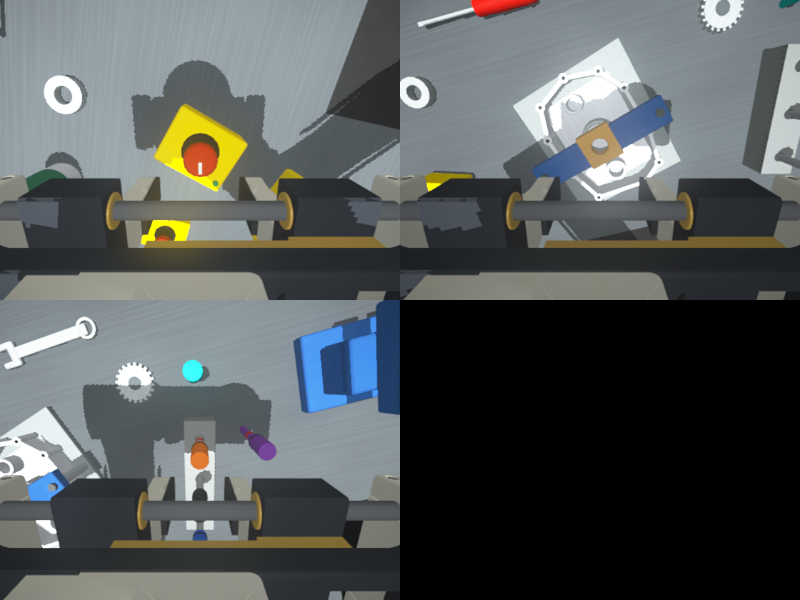

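The composite shows the white mark on the stop still at 6 o'clock in the turned gripper's frame, so the head followed the whole twist. The guide block is at (600,143) and the orange handle at (199,457), with purple and turquoise clear of the fingers. Next I'll grasp the probe.

Run:
```python
from h import *
P=[.569,-.3445]
move_straight(P+[.142],v=.12,f_stop=6) and print("CONTACT")
hold(.1);print(current_tool_pos(),current_ft_force())
command_gripper(0);hold(.2);print("w",current_width()*88,current_ft_force())
move_straight(P+[.27],v=.1);hold(.2);print(current_ft_force(),current_wrist_torque())
goto([.5393,-.0303,.27],Q(-105)); hold(.4)
out=np.zeros((600,800,3),np.uint8)
for n in ["wrist","scene","top"]:
    m=camera_model(n);im=camera(n);np.savez(f"pics/g_{n}.npz",im=im,**m);save("g_"+n,im)
    c=proj(m,(.5393,-.0303,.15 if n!="wrist" else .1)).astype(int)
    h=(100,75) if n!="wrist" else (133,100)
    x=min(max(c[0]-h[0],0),560-2*h[0]);y=min(max(c[1]-h[1],0),420-2*h[1]);cr=cv2.resize(im[y:y+2*h[1],x:x+2*h[0]],(400,300),interpolation=cv2.INTER_CUBIC)
    i=["wrist","scene","top"].index(n);out[300*(i//2):300*(i//2)+300,400*(i%2):400*(i%2)+400]=cr;print(n,x,y,400/h[0]/2)
    for z in (.138,.138+.06,.1): print(z,proj(m,(*current_tool_pos()[:2],z)))
save("c3",out);print(current_tool_pos(),current_time())
```

```text
[ 0.56954385 -0.34470107  0.14305661] [ 0.28654466 -0.188141    0.30734861]
w 21.183120598869515 [-0.23521326 -0.39151258  2.46055027]
[-0.13983729  0.13811705 -2.00834846] [-0.03997051  0.02230901  0.0143503 ]
wrist 146 100 1.5037593984962405
0.138 [279.75468396 210.14420901]
0.198 [279.81587265 231.89954244]
0.1 [279.72739111 200.44037077]
scene 167 108 2.0
0.138 [267.85360023 188.06239552]
0.198 [267.21202989 166.41139943]
0.1 [268.24179223 201.16266382]
top 196 139 2.0
0.138 [296.51323315 215.38780205]
0.198 [297.9664734  211.97240008]
0.1 [295.67964927 217.346889  ]
[ 0.53933552 -0.03043264  0.26997283] 22.2917
```

View pics/c3.png

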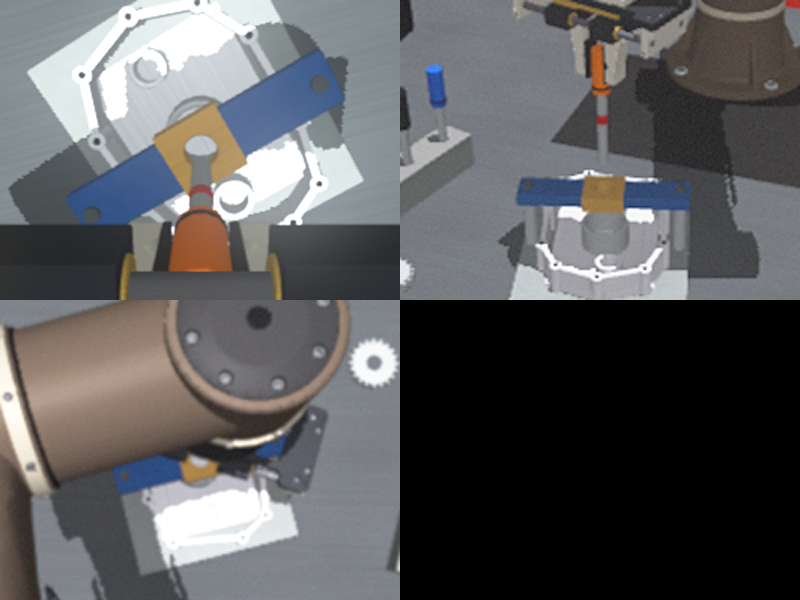

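The probe is held above the guide. In the scene crop the red band is at (601,120) and the tip at (602,163), just above the mouth. In the wrist crop the tip overlaps the hole at about (201,150). I'll zoom in and measure.

Run:
```python
from h import *
out=np.zeros((600,800,3),np.uint8)
for i,n in enumerate(["wrist","scene"]):
    d=np.load(f"pics/g_{n}.npz");im=d["im"];c=proj(d,(.5393,-.0303,.15)).astype(int);x,y=c[0]-33,c[1]-50
    out[:,400*i:400*i+400]=cv2.resize(im[y:y+100,x:x+66],(400,600),interpolation=cv2.INTER_CUBIC)
    for z in (.137,.197,.1):
        p=(proj(d,(.5393,-.0304,z))-[x,y]+.5)*6.06; cv2.drawMarker(out,(int(p[0])+400*i,int(p[1])),(0,255,0),cv2.MARKER_CROSS,10,1)
    print(n,x,y)
    for c_,s,l in blobs(im,(0,90,60),(7,255,255),(x,y,x+66,y+100),8): print("red",c_,s)
    for c_,s,l in blobs(im,(170,90,60),(180,255,255),(x,y,x+66,y+100),4): print("red2",c_,s)
    # rod/handle centre per row: silhouettes for tilt
    hsv=cv2.cvtColor(im,cv2.COLOR_RGB2HSV)
    for v in range(y,y+100,3):
        k=np.where((hsv[v,x:x+66,0]<=16)&(hsv[v,x:x+66,1]>120))[0]
        if len(k): print(v,k[0]+x,k[-1]+x,end=' | ')
    print()
save("c4",out)
```

```text
wrist 246 163
red [279.3 226.6] [272 223  15   9  55]
red2 [274.5 224.8] [273 224   4   3   4]
red2 [284.  225.2] [283 224   3   3   4]
229 272 272 | 238 273 284 | 241 289 289 | 244 266 286 | 247 266 291 | 250 264 293 | 253 263 295 | 256 262 296 | 259 262 296 | 262 261 296 | 
scene 234 133
red [267.5 167.6] [265 166   6   4  16]
red2 [269.5 167.5] [269 166   2   4   4]
133 262 267 | 136 262 268 | 139 262 268 | 142 262 268 | 145 262 268 | 148 263 268 | 151 264 271 | 154 263 271 | 166 266 270 | 169 266 269 |
```

View pics/c4.png

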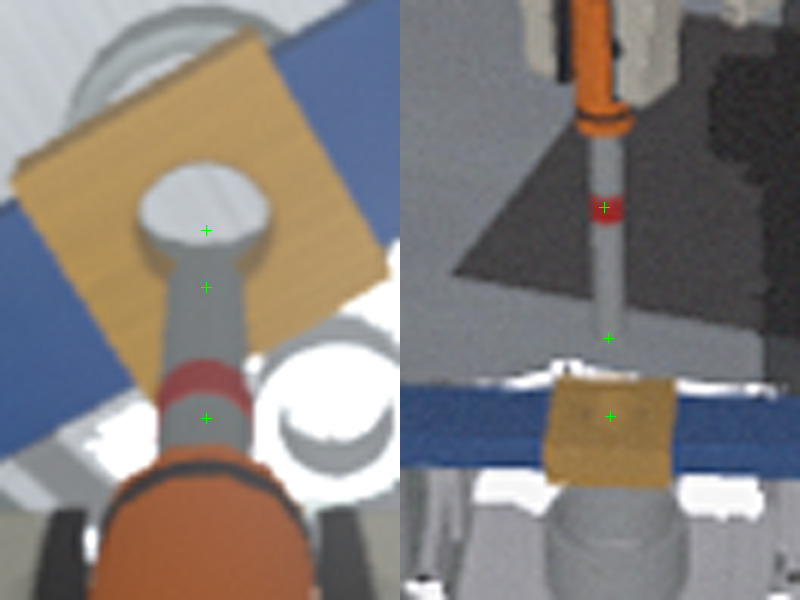

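The zoom agrees with the predictions. In the wrist view the rod centre is at x≈205, against the hole centre at x≈204–206. The near tip edge is at y≈248 where about 249 is predicted, and the mouth's top edge at 163 puts its centre near 231. Lateral errors are at most about 1 mm against 6 mm of clearance, so I'll lower it and look again just above the final depth.

```bash
cat > look.py <<'E'
from h import *
def look(tag,zband=.1):
    out=np.zeros((600,800,3),np.uint8)
    for i,n in enumerate(["wrist","scene"]):
        m=camera_model(n);im=np.mean([camera(n).astype(float) for _ in range(5)],0).astype(np.uint8)
        np.savez(f"pics/{tag}_{n}.npz",im=im,**m);c=proj(m,(.5393,-.0303,.105)).astype(int);x,y=c[0]-25,c[1]-37
        out[:,400*i:400*i+400]=cv2.resize(im[y:y+75,x:x+50],(400,600),interpolation=cv2.INTER_CUBIC)
        print(n,x,y)
        for k in blobs(im,(0,90,60),(7,255,255),(x,y,x+50,y+75),6)+blobs(im,(170,90,60),(180,255,255),(x,y,x+50,y+75),4): print("red",k[0],k[1])
    save(tag,out)
E
python3 - <<'E'
from look import *
P=[.5393,-.0303]
for z in (.215,.18):
    s=move_straight(P+[z],v=.06,f_stop=3);hold(.2);print(s,current_tool_pos(),current_ft_force())
    if s: break
hold(.2);look("c5");print(current_time())
E
```

```text
False [ 0.53944328 -0.03027101  0.21535492] [-0.05153313 -0.03653277 -2.3579608 ]
False [ 0.53954742 -0.03023882  0.18040475] [ 0.14216852  0.32450154 -1.29038141]
wrist 255 193
red [279.4 226.7] [271 223  17  10  88]
scene 243 162
red [269.  199.9] [268 199   4   3   8]
red [267.9 198.9] [267 198   4   4   7]
25.1917
```

View pics/c5.png

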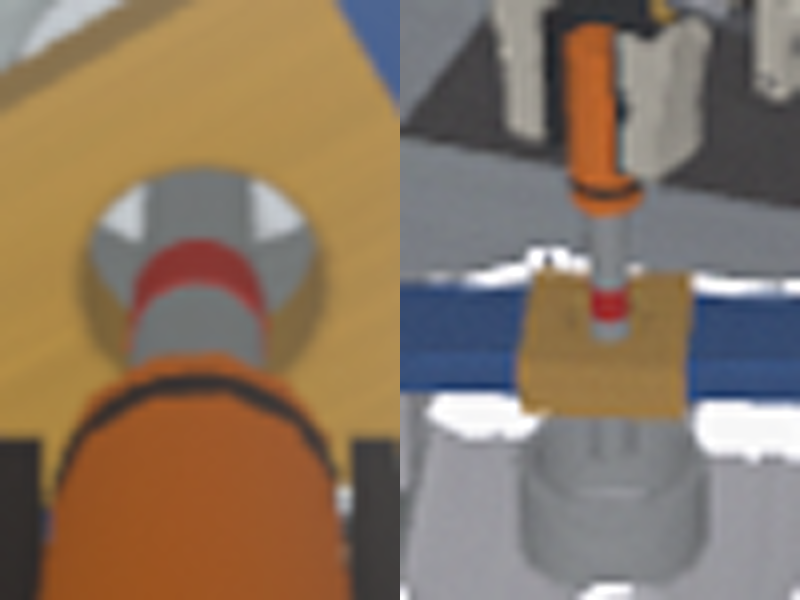

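In the wrist crop the mouth spans x≈80–325 (centre 203, 10 px/mm), with the rod at 131–267 (centre 199). In the scene crop the rod is at x≈609 and the guide centre at about 608. The fore-aft check comes from predicted pixels.

Run:
```python
from h import *
d=np.load("pics/c5_wrist.npz");s=np.load("pics/c5_scene.npz")
a=np.radians(-105);zt=np.array([-np.sin(a),np.cos(a),0]);xt=np.array([np.cos(a),np.sin(a),0])
g=np.array([.5393,-.0303,.1]);cr=lambda m,p,o:((proj(m,p)-o+.5)*8).round(1)
o=[255,193]
print("rim top",cr(d,g+.012*zt,o),"obs y165; rim L/R",cr(d,g-.012*xt,o),cr(d,g+.012*xt,o),"obs 80/325")
for b in (.101,.102,.103):
    print("band bottom front",b,cr(d,[g[0],g[1],b]+.006*zt,o),"obs y240; band top",cr(d,[g[0],g[1],b+.012]+.006*zt,o),"obs 283")
print("handle bottom front",cr(d,[g[0],g[1],.143]+.011*zt,o),"obs 355")
v=s["eye"]-g;v[2]=0;v/=np.linalg.norm(v);o=[243,162]
print("scene guide",cr(s,g,o),"obs 608,318;")
for b in (.102,.103,.104):print("band bottom/top front",b,cr(s,[g[0],g[1],b]+.006*v,o),cr(s,[g[0],g[1],b+.012]+.006*v,o))
im=s["im"].astype(int);print("R-G profile", [(v,int((im[v,267:271,0]-im[v,267:271,1]).mean())) for v in range(194,209)])
w=d["im"].astype(int);print([(v,int((w[v,278:282,0]-w[v,278:282,1]).mean())) for v in range(210,240)])
```

```text
rim top [204.4 167.2] obs y165; rim L/R [ 80.1 286.2] [328.4 286.5] obs 80/325
band bottom front 0.101 [204.3 230.4] obs y240; band top [204.5 270.8] obs 283
band bottom front 0.102 [204.3 233.6] obs y240; band top [204.5 274.4] obs 283
band bottom front 0.103 [204.3 236.9] obs y240; band top [204.5 278. ] obs 283
handle bottom front [205.1 333.8] obs 355
scene guide [206.8 317.4] obs 608,318;
band bottom/top front 0.102 [206.9 323.2] [206.  290.4]
band bottom/top front 0.103 [206.9 320.5] [205.9 287.7]
band bottom/top front 0.104 [206.8 317.8] [205.8 284.9]
R-G profile [(194, -3), (195, -3), (196, -4), (197, -1), (198, 63), (199, 106), (200, 105), (201, 97), (202, 23), (203, -4), (204, 12), (205, 27), (206, 30), (207, 30), (208, 31)]
[(210, 36), (211, 36), (212, 35), (213, 27), (214, 6), (215, -2), (216, -3), (217, -2), (218, -2), (219, -3), (220, -3), (221, -3), (222, 10), (223, 69), (224, 80), (225, 80), (226, 80), (227, 76), (228, 52), (229, 0), (230, -4), (231, -3), (232, -2), (233, -3), (234, -3), (235, -3), (236, 7), (237, 45), (238, 66), (239, 48)]
```

Run:
```python
from h import *
d=np.load("pics/g_wrist.npz");a=np.radians(-105);zt=np.array([-np.sin(a),np.cos(a),0])
p=np.array([.53934,-.03043,0])
for n,z,r in [("tip",.1377,.006),("bandbot",.1917,.006),("bandtop",.2037,.006),("handle",.2327,.011),("handle r9",.2327,.009)]: print(n,proj(d,p+r*zt+[0,0,z]).round(2), proj(d,p+(r+.001)*zt+[0,0,z]).round(2))
w=d["im"].astype(int);print([(v,*w[v,278:282].mean(0).astype(int)) for v in range(196,244)])
```

```text
tip [279.53 203.94] [279.53 202.9 ]
bandbot [279.54 221.74] [279.54 220.49]
bandtop [279.54 226.85] [279.54 225.54]
handle [279.54 234.31] [279.54 232.8 ]
handle r9 [279.54 237.3 ] [279.54 235.81]
[(196, np.int64(193), np.int64(198), np.int64(203)), (197, np.int64(193), np.int64(198), np.int64(202)), (198, np.int64(192), np.int64(198), np.int64(203)), (199, np.int64(192), np.int64(197), np.int64(202)), (200, np.int64(192), np.int64(198), np.int64(202)), (201, np.int64(193), np.int64(198), np.int64(202)), (202, np.int64(189), np.int64(194), np.int64(198)), (203, np.int64(162), np.int64(166), np.int64(170)), (204, np.int64(125), np.int64(129), np.int64(132)), (205, np.int64(121), np.int64(125), np.int64(127)), (206, np.int64(121), np.int64(125), np.int64(127)), (207, np.int64(121), np.int64(125), np.int64(127)), (208, np.int64(120), np.int64(125), np.int64(126)), (209, np.int64(121), np.int64(125), np.int64(127)), (210, np.int64(120), np.int64(124), np.int64(126)), (211, np.int64(120), np.int64(125), np.int64(126)), (212, np.int64(121), np.int64(124), np.int64(126)), (213, np.int64(121
[... 868 characters left out ...]
64(118), np.int64(124), np.int64(126)), (231, np.int64(119), np.int64(123), np.int64(125)), (232, np.int64(119), np.int64(123), np.int64(125)), (233, np.int64(118), np.int64(122), np.int64(124)), (234, np.int64(119), np.int64(123), np.int64(125)), (235, np.int64(118), np.int64(123), np.int64(125)), (236, np.int64(126), np.int64(120), np.int64(118)), (237, np.int64(150), np.int64(107), np.int64(84)), (238, np.int64(156), np.int64(98), np.int64(70)), (239, np.int64(126), np.int64(87), np.int64(71)), (240, np.int64(75), np.int64(72), np.int64(73)), (241, np.int64(81), np.int64(74), np.int64(73)), (242, np.int64(121), np.int64(86), np.int64(71)), (243, np.int64(159), np.int64(98), np.int64(68))]
```

The offsets fall on a line: tip +0.8 mm, band −0.6 mm, handle about −1.6 mm along tool z. That means the rod leans about 1.3° with a small fore-aft offset. I'll correct both while lowering to the final depth.

Run:
```python
from look import *
a=np.radians(-105);zt=np.array([-np.sin(a),np.cos(a),0]);xt=np.array([np.cos(a),np.sin(a),0])
g=np.array([.5393,-.0303,0])
q=(R.from_rotvec(-np.radians(1.25)*xt)*R.from_quat(Q(-105))).as_quat()
p=g+.0022*zt+.0004*xt
s=move_straight([*p[:2],.1803],q,v=.01,f_stop=3);hold(.2);print(s,current_tool_pos())
s=move_straight([*p[:2],.1723],q,v=.02,f_stop=3);hold(.5);print(s,p,current_tool_pos(),current_ft_force(),np.abs(current_joint_vel()).max())
look("c6");print(current_time())
d=np.load("pics/c6_wrist.npz");s=np.load("pics/c6_scene.npz")
v=s["eye"]-g;v[2]=0;v/=np.linalg.norm(v)
im=s["im"].astype(int);print("R-G scene", [(k,int((im[k,267:271,0]-im[k,267:271,1]).mean())) for k in range(196,212)])
print("pred band top z.106",proj(s,g+[0,0,.106]+.006*v))
w=d["im"].astype(int);u=int(round(proj(d,g+[0,0,.1])[0]));print("R-G wrist",[(k,int((w[k,u-1:u+3,0]-w[k,u-1:u+3,1]).mean())) for k in range(206,240)])
for n,z,r in [("rim",.1,.012),("bandbot",.094,.006),("bandtop",.106,.006),("handle",.135,.011),("handle9",.135,.009)]: print(n,proj(d,g+r*zt+[0,0,z]).round(2))
```

```text
False [ 0.541217   -0.03128855  0.18022069]
False [ 0.54132151 -0.03125577  0.        ] [ 0.54135279 -0.03125292  0.17234935] [ 0.36830465 -0.73721138 -2.1655206 ] 0.001368499341232367
wrist 254 197
red [279.3 226.7] [271 223  17  10  86]
scene 243 162
red [268.9 202.4] [268 201   3   4   7]
red [267.4 202.2] [267 201   2   3   5]
27.3167
R-G scene [(196, -1), (197, -2), (198, -2), (199, -4), (200, 25), (201, 82), (202, 104), (203, 105), (204, 63), (205, 33), (206, 28), (207, 30), (208, 31), (209, 33), (210, 32), (211, 33)]
pred band top z.106 [268.32664326 200.54269393]
R-G wrist [(206, 36), (207, 36), (208, 37), (209, 37), (210, 36), (211, 36), (212, 36), (213, 36), (214, 36), (215, 36), (216, 35), (217, 25), (218, 1), (219, -3), (220, -3), (221, -3), (222, 10), (223, 71), (224, 82), (225, 81), (226, 82), (227, 77), (228, 49), (229, -1), (230, -4), (231, -3), (232, -2), (233, -3), (234, -3), (235, -3), (236, 7), (237, 49), (238, 67), (239, 49)]
rim [279.46 217.2 ]
bandbot [279.45 222.21]
bandtop [279.45 227.68]
handle [279.43 236.25]
handle9 [279.43 239.21]
```

View pics/c6.png

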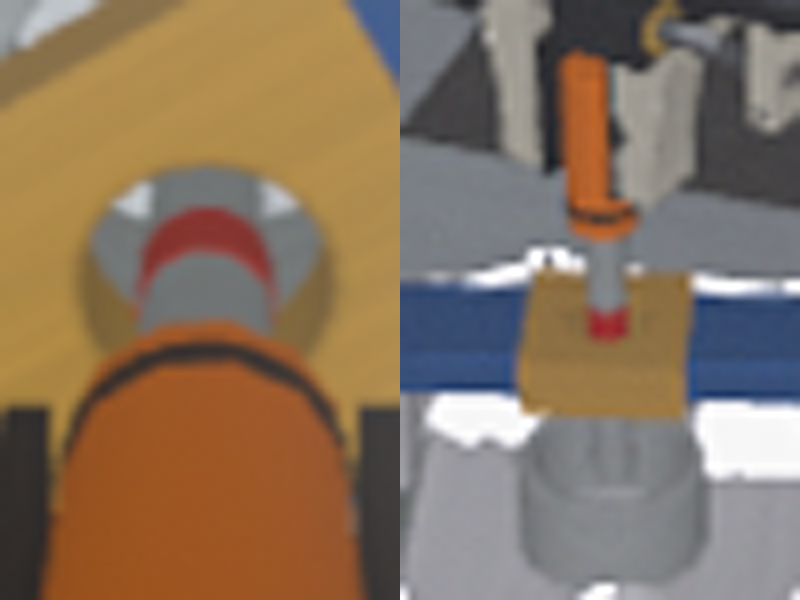

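The final view has the rod at x 137–276 (centre 206.5) in a mouth spanning 80–332 (centre 206). The band's upper half shows above the guide, and every edge lies within about 0.4 px of the prediction. The contact force stayed small, so I'm handing it in.

Run:
```python
from plant import *
hold(.3);print(current_tool_pos(),current_width()*88,current_joint_vel(),current_time());job_done()
```

```text
[ 0.54131162 -0.0312656   0.17231163] 22.113628023285216 [-1.25956382e-04 -3.60573318e-04  5.76499772e-04  1.41983349e-04
  5.93266581e-04  9.31289813e-05] 27.6167
the job is handed in; nothing more can be done
```

The job is handed in at 27.6 s. The orange-handled probe is held still in the guide hole, with its red band level with the guide top.

- **Stop press:** I pressed the mushroom with the closed fingertips until it would go no further. The tips ended 87.2 mm above the bench, against 87 mm for fully down, at 9.4 N. I then backed off so it could spring up.
- **Stop twist:** I gripped the head and turned it clockwise by 1.09 rad. The wrist torque jumped from about 0.05 to 0.7 N m between 0.99 and 1.09 rad, where the hard stop should be. The mark on the head had turned with the gripper.
- **Probe:** I took it by its handle and lowered it through the guide, with no contact force seen. Part-way down, the wrist view showed it leaning about 1.3° and sitting about 0.5 mm off centre, so I corrected both before the final depth.

**Last checks:**
- The rod is centred in the hole to about 0.3 mm in the wrist view.
- The edges of the band and handle were within about 0.4 px of where an upright probe should show them.
- The top edge of the band in the scene view matched the predicted row (200.5).
- Joint speeds were about zero.

**Less certain:**
- The force reading drifts by about 1–2 N, so a very light touch on the guide could not be ruled out by force alone. The pictures show clear gaps at both sides of the rod and ahead of it; the handle hides the near side.
- I did not take a fresh picture of the stop or of the bench items at the end.

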